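Hang the sample holder over the drip tray

ROBOT

A 6-joint arm with a two-finger parallel gripper is mounted at the origin on the work surface. World frame = base frame: x ahead of the robot, y to its left, z up, the work surface at z = 0. Lengths are in m, angles in rad, forces in N, time in s.
With the tool pointing down it reaches from about 0.35 to 0.775 m from the base axis. Payload 7.3 kg.
Tool frame: the origin (TCP) lies between the finger pads; the fingertips stand 14 mm ahead of it and the grasp point (between the pads) lies 5 mm behind it; z points along the fingers, y is the direction in which the jaws open and shut (so a half turn about z gives the same grasp; the last joint's range is limited). The gripper opens to 92 mm and grips with 3 to 60 N. Pads are 19 mm wide; open, the fingers measure 130 mm over their backs; the gripper's body (75 mm by 190 mm) begins 47 mm behind the grasp point.
Start: joints at [1.026, 0.342, 1.524, -0, 1.275, -0.146], TCP at [0.204, 0.484, 0.241] pointing down, gripper open.
Joint ranges: [-2.53, 2.53], [-0.77, 2.02], [0.04, 2.7], [-1, 4.14], [0.28, 2.66], [-3.11, 3.11]. Speed limits (rad/s): [2.57, 2.57, 3.14, 3.14, 3.14, 3.14].

INTERFACE

Orientations are given as [roll, pitch, yaw] about the fixed x, y, z axes, in that order (R = Rz(yaw) Ry(pitch) Rx(roll)).
In Python, from cell import robot gives the robot as it stands.
- The arm moves only by the shell command python3 -m creep 'ROWS' [FORCE]. ROWS is JSON, a list that holds one entry, the list of rows, each a list of 7 numbers: the shift along the tool's x, y, z in cm, then the turn, a rotation vector about the tool's x, y, z in degrees, then the gripper command: -1 is shut, 1 is fully open, values between are in proportion. In form: [[[tx, ty, tz, wx, wy, wz, gripper], ...]]. A call has 1 to 8 rows; each row is the pose to reach, as a shift and turn from the pose measured when the call began, along the tool's axes at that moment; what a row does not reach only later rows make up. A row lasts 1/10 s, in which the tool goes at most 50 mm and 8.59 degrees, less where a joint would pass 70% of its speed; a pose out of reach is approached as far as the arm can. A call with a gripper value outside its range is refused whole. The fingers move at their own pace and stop on an object; FORCE is the grip in N (left out, the last holds). Time passes only in rows, so rows that repeat a pose let the fingers close. It gives the time, the measured TCP pose, the force and the opening at its end, in the units of the state.
- robot.observe(): the state, without advancing time (a new reading comes with each control period).
- robot.read_camera(name): name is "scene" or "top" or "wrist"; returns the picture (420x560x3 uint8, red, green, blue); there is no depth.
- robot.camera_params(name): a dict with "camera_matrix" (3x3 intrinsics, pixels), "k1" (the pictures are not rectified: a ray, as slopes to the right and down, at radius r is drawn at 1 + k1 r^2 times it, then the intrinsics apply), "R" (3x3) and "t" (3): a world point X has camera coordinates R X + t. Camera axes: x right, y down, z forward; pixel columns grow to the right and rows downward; lengths in m; the calibration is good to about 2 mm. A picture is of the moment at which its call begins: read the wrist's pose just before it. camera_params takes no time and is no camera call; for the wrist camera it gives the pose at the moment of the call.
- robot.hand_in(): hands the job in, once; it reports no verdict.
Trained networks look in the newest picture that a camera, given by its name, has taken for a name from the list of things; names that differ only in an ending like _2 or _b are one class to them, and where a whole thing is asked for, a point or a joint stands for the part that bears it (a point fixed in the world has none). Each returns a list of dicts, best first, with "score" (0 to 1); they miss things now and then, are a little off and sometimes report something else, mostly with a low value. They report only what shows in the picture. A call takes as long as a camera call. They do not tell look-alikes from the thing itself.
- robot.look_for(camera, label): "centre" ([x, y, z] in m, in the coordinates of the camera as it stood for that picture, good to about 4 mm: the middle of the surface that is visible of it).
- robot.masks_of(camera, label): "mask" (420x560 bool, what is visible of it).
The state is a dict: "time": time; "qpos": joint angles; "qvel": joint speeds; "joint_efforts": joint torques, N m; "tool_pos": TCP position; "tool_rot": TCP orientation; "contact_force": force on the tool from outside, world axes, zero at the start; "torque": the same for the moment, N m; "opening": finger opening in m.
Only numpy, scipy, OpenCV 4.12 (cv2) and the standard library are available. Lean on these libraries where they do the work, as an engineer would, in place of code of your own. Each camera call takes 0.05 s, during which the arm holds its last target.

TASK

First turn the swivel hook on its stand so that it points over the middle of the round drip tray, while the sample holders are still in their rack. Then lift out the tallest holder, the one with the rectangular hanging slot under its handle tab, and hang it by that slot on the hook so that it hangs freely over the tray. Leave the other two plates in the rack and everything else on the bench where it is.

Things in the scene. Friction and masses are not known exactly. Their poses are not given: they have to be found in the camera images.
- stand: Fixed hook stand: dark steel foot disc 72 mm across and 12 mm high, steel post 18 mm across. Origin at the centre of the foot's underside, on the bench; the hook turns about the vertical line through it. The stand may be on the left or right half of the bench; its own yaw has no meaning for the job.
- hook_axis (a point): Centre of the top face of the black turning head (32 mm across, from 115 to 160 mm above the bench) on the stand's post; it lies on the vertical axis of rotation. Nothing of the stand is higher than 160 mm.
- hook_seat (a point): Middle of the dip in the top of the steel hook bar, where a hung thing rests: 95 mm from the axis, 144.5 mm above the bench. The hook is a round bar 9 mm thick pointing straight out from the head: level for 74 mm (top at 151.5 mm), then 7 mm lower in a dip 16 mm long around this point (underside at 135.5 mm), then the upturned tip. The hook faces the way from hook_axis to this point.
- hook_tip (a point): Centre of the rounded end of the hook's upturned tip, 117 mm from the axis and 152 mm above the bench; the tip's top is 156.5 mm above the bench and its end 121.5 mm from the axis.
- turret (a joint): Angle of the hook about the vertical axis (rad), growing anticlockwise seen from above. It turns all the way round, either way, with light friction (about 1 N sideways at the bar), and stays where it is left. Its zero is not the wanted direction: that is set by the tray.
- drip_tray: Fixed shallow round steel drip tray, 112 mm across, 18 mm high, beside the stand, its centre 95 to 101 mm from the stand's axis. Origin at the centre of its underside, on the bench. The tray lies in a direction from the stand that changes from case to case, and the hook starts at least 0.8 rad away from it.
- rack: Fixed grey plastic rack block, 100 x 230 x 35 mm high, origin at the centre of its underside. Three slots across it at y = -70, 0 and +70 mm of its frame, each 74 mm (along x) by 11 mm (along y), 25 mm deep, with floors 10 mm above the bench. One plate stands upright in each.
- holder: The sample holder to hang: aluminium plate 8 mm thick (along y), 142 mm high (z up), 0.1 to 0.19 kg, loose and upright in any one of the rack's slots. Origin mid bottom edge. Body 70 mm wide (x) up to 50 mm; open hanging slot 36 mm wide from 50 to 92 mm, between 16 mm webs; crossbar 68 mm wide from 92 to 104 mm; handle tab on top. A half turn about z makes no difference.
- tab (a point): Middle of the holder's handle tab, 123 mm above the holder's origin: 30 mm wide (holder x), 8 mm thick (holder y), reaching from 104 to 142 mm; to be pinched across its thickness.
- slot_top (a point): Middle of the upper edge of the holder's hanging slot, 92 mm above the holder's origin: the edge that rests in the dip of the hook.
- plate_plain: Another plate in the rack, to be left: plain aluminium rectangle 58 mm wide, 8 mm thick, 105 mm high, no hanging slot. Origin at the middle of its bottom edge.
- plate_stepped: Another plate in the rack, to be left: aluminium, 8 mm thick, 70 mm wide for the lower 62 mm, then 34 mm wide to 104 mm, no hanging slot. Origin at the middle of its bottom edge.
- mortar: White ceramic bowl, 76 mm across, 45 mm high; leave alone. Origin at the centre of its underside.
- spatula: Spatula 180 mm long lying on the bench between stand and rack, along its x; leave alone.
- jar: Amber jar 56 mm across, 75 mm high; leave alone. Origin at the centre of its underside.
- vial: Clear glass bottle 40 mm across, 85 mm high; leave alone. Origin at the centre of its underside.
- die: Steel pellet die, 52 mm across, 60 mm high; leave alone. Origin at the centre of its underside.
Not all that is in view belongs to the job. Leave any blue look-alike of the stand alone.

How it is judged:
By the outcome, as a careful person would: the job done as asked, in the order asked, and still so for the second after the job is handed in, with the robot touching nothing.
It also fails if it takes over 64 s, if anything falls off the work surface, if the arm or the gripper's body presses on something with over 40 N, if the wrist force passes 120 N, or if a joint passes its speed limit or range.

## Working session

There is one attempt and no reset: what is moved stays moved. The work goes in short steps, Python scripts to look and compute and a shell command to move; the robot and the scene stay as the last step left them, time stands still between calls to the robot, and variables do not carry over. Pictures are saved under pics/ and viewed, and the job is handed in when it is done.

```bash
ls; mkdir -p pics
python3 - <<'E'
from cell import robot
import cv2
print(robot.observe())
for n in ["scene","top","wrist"]:
    im=robot.read_camera(n); cv2.imwrite(f"pics/{n}0.png",im[:,:,::-1])
    p=robot.camera_params(n); print(n,p)
E
```

```text
pics
{'time': 0.0, 'qpos': array([ 1.02600219e+00,  3.42705851e-01,  1.52500701e+00, -2.41967037e-05,
        1.27538960e+00, -1.46026627e-01]), 'qvel': array([ 0.00059135,  0.00194844,  0.00231856, -0.00056684, -0.00077083,
        0.00043083]), 'joint_efforts': array([ 9.75683433e-04, -4.31236839e+01, -2.44223303e+01,  7.17844907e-02,
        5.60655305e-02, -1.33183858e-04]), 'tool_pos': array([0.20364827, 0.48348043, 0.24005719]), 'tool_rot': array([-3.14009555e+00, -1.96797604e-04,  2.74283206e+00]), 'contact_force': array([ 0.59305264, -0.56766398, -0.06774219]), 'torque': array([ 0.00489966, -0.02208694,  0.00685371]), 'opening': 0.09187875989001154}
scene {'camera_matrix': array([[444.50291983,   0.        , 278.72747752],
       [  0.        , 444.50291983, 208.100782  ],
       [  0.        ,   0.        ,   1.        ]]), 'k1': -0.028411967981731102, 'R': array([[ 0.79871433,  0.60169027, -0.00492336],
       [ 0.47985354, -0.64187611, -0.59811006],
       [-0.36303719,  0.47535658, -0.80139885]]), 't': array([-0.38952409, -0.25089859,  1.32973376])}
top {'camera_matrix': array([[398.85844108,   0.        , 275.58884804],
       [  0.        , 398.85844108, 213.12042345],
       [  0.        ,   0.        ,   1.        ]]), 'k1': -0.01387926699857677, 'R': array([[ 0.00333814, -0.99975129, -0.02205025],
       [-0.99666036, -0.00152709, -0.08164436],
       [ 0.08159038,  0.02224915, -0.99641758]]), 't': array([-0.09097504,  0.56447403,  1.03567344])}
wrist {'camera_matrix': array([[319.95323255,   0.        , 277.69927142],
       [  0.        , 319.95323255, 211.36692933],
       [  0.        ,   0.        ,   1.        ]]), 'k1': -0.06738242436240556, 'R': array([[ 0.38731998,  0.92194413, -0.00150374],
       [ 0.88946314, -0.37324419,  0.26371214],
       [ 0.24256659, -0.1034785 , -0.96460025]]), 't': array([-0.52594624, -0.03464861,  0.38904035])}
```

View pics/scene0.png

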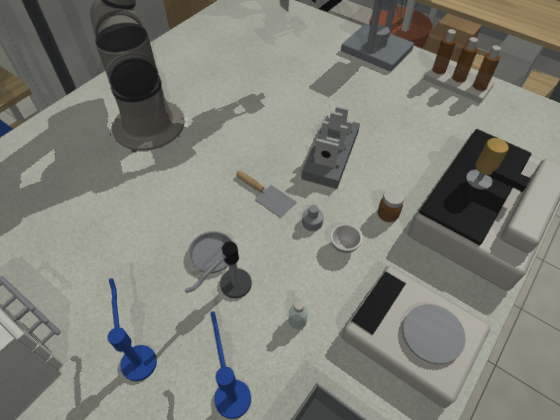

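View pics/top0.png

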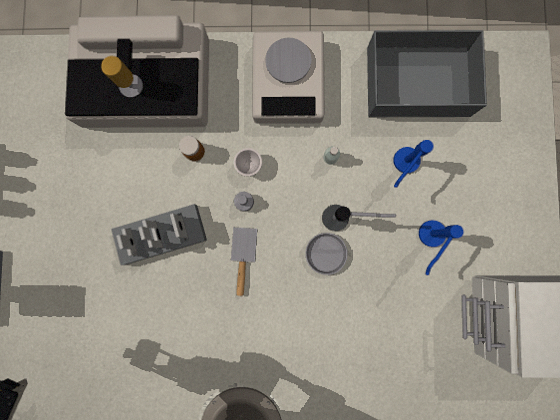

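View pics/wrist0.png

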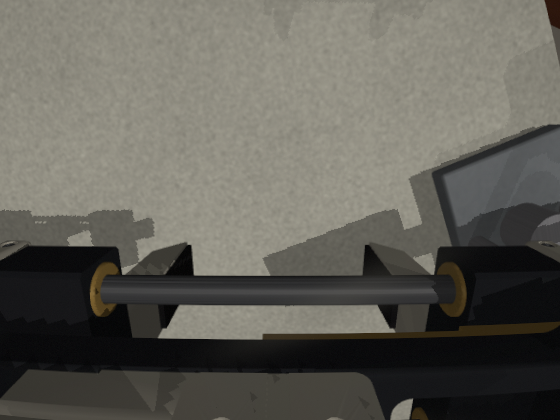

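```bash
cat > h.py <<'E'
import numpy as np, cv2
from cell import robot
from scipy.spatial.transform import Rotation as Ro
def proj(p,X):
    c=np.atleast_2d(X)@p["R"].T+p["t"]; s=c[:,:2]/c[:,2:]; r2=(s**2).sum(1,keepdims=True)
    s=s*(1+p["k1"]*r2); K=p["camera_matrix"]
    return s*[K[0,0],K[1,1]]+[K[0,2],K[1,2]]
def ray(p,uv):
    K=p["camera_matrix"]
    d=(np.atleast_2d(uv)-[K[0,2],K[1,2]])/[K[0,0],K[1,1]]; s=d.copy()
    for _ in range(10): s=d/(1+p["k1"]*(s**2).sum(1,keepdims=True))
    v=np.c_[s,np.ones(len(s))]@p["R"]
    return -p["R"].T@p["t"], v/np.linalg.norm(v,axis=1,keepdims=True)
def atz(p,uv,z):
    o,v=ray(p,uv); return o+v*((z-o[2])/v[:,2:])
def tri(ps,uvs):
    A=np.zeros((3,3));b=np.zeros(3);L=[]
    for p,uv in zip(ps,uvs):
        o,v=ray(p,uv); M=np.eye(3)-np.outer(v[0],v[0]);A+=M;b+=M@o;L.append((o,M))
    X=np.linalg.solve(A,b); return X,[np.linalg.norm(M@(X-o)) for o,M in L]
def world(p,c): return p["R"].T@(np.array(c)-p["t"])
def save(n,im): cv2.imwrite(f"pics/{n}.png",im[:,:,::-1])
def crop(n,im,x,y,w,h,f): save(n,cv2.resize(im[y:y+h,x:x+w],None,fx=f,fy=f,interpolation=cv2.INTER_CUBIC))
E
python3 - <<'E'
from h import *
np.set_printoptions(precision=4,suppress=True)
for n in ["scene","top"]:
    im=robot.read_camera(n); p=robot.camera_params(n)
    print(n,proj(p,[[0.204,.484,.24],[0,0,0],[.5,0,0]]))
    for l in ["hook_axis","hook_seat","hook_tip","stand","drip_tray","rack","holder","tab","slot_top","plate_plain","plate_stepped","mortar","die","jar","vial","spatula"]:
        for r in robot.look_for(n,l): 
            if r["score"]>.15:
                w=world(p,r["centre"]); print(l,round(r["score"],2),w,proj(p,w)[0].round(0))
    (crop("rack_s",im,290,90,90,110,6) if n=="scene" else crop("rack_t",im,100,190,120,90,6))
    (crop("st_s",im,170,220,100,90,6) if n=="scene" else crop("st_t",im,290,190,120,90,6))
E
```

```text
scene [[300.3952   0.7393]
 [148.9667 124.5198]
 [282.5341 203.8533]]
hook_axis 0.96 [ 0.699  -0.4319  0.1519] [224. 368.]
hook_axis 0.67 [ 0.5072 -0.4983  0.1529] [119. 332.]
hook_axis 0.57 [ 0.5495 -0.2669  0.1546] [222. 254.]
hook_seat 0.76 [ 0.5084 -0.4988  0.156 ] [118. 332.]
hook_seat 0.68 [ 0.7071 -0.4354  0.1479] [227. 374.]
hook_seat 0.58 [ 0.5474 -0.2668  0.1462] [222. 256.]
hook_tip 0.65 [ 0.551  -0.2639  0.1468] [224. 256.]
hook_tip 0.56 [ 0.7    -0.4356  0.1545] [223. 370.]
hook_tip 0.55 [ 0.5106 -0.4987  0.1511] [120. 334.]
stand 0.96 [ 0.5159 -0.5003  0.0262] [139. 359.]
stand 0.77 [ 0.713  -0.4453  0.0131] [233. 400.]
stand 0.63 [ 0.5501 -0.2573  0.0489] [230. 276.]
stand 0.54 [0.509  0.2172 0.1037] [335. 129.]
drip_tray 0.97 [ 0.4414 -0.229   0.0002] [206. 253.]
rack 0.76 [0.5321 0.1482 0.0325] [326. 167.]
holder 0.94 [0.503  0.2171 0.1039] [333. 128.]
holder 0.5 [ 0.4674 -0.0071  0.0039] [271. 199.]
tab 0.96 [0.5053 0.2192 0.1021] [334. 128.]
tab 0.51 [ 0.6028 -0.0142  0.0314] [313. 220.]
slot_top 0.74 [0.5109 0.2192 0.1038] [336. 129.]
plate_plain 0.84 [0.526  0.15
[... 1485 characters left out ...]

slot_top 0.7 [0.5071 0.2212 0.1026] [148. 234.]
plate_plain 0.73 [0.5261 0.1501 0.0902] [179. 226.]
plate_plain 0.4 [0.7292 0.1268 0.0754] [191. 147.]
plate_plain 0.29 [ 0.5962 -0.0072  0.0341] [244. 201.]
plate_plain 0.28 [ 0.4648 -0.0014  0.0006] [243. 251.]
plate_stepped 0.85 [0.4811 0.2869 0.072 ] [127. 244.]
mortar 0.58 [ 0.703  -0.0156  0.0265] [248. 161.]
die 0.64 [ 0.5954 -0.0074  0.0352] [244. 201.]
jar 0.68 [0.727  0.1287 0.0751] [190. 148.]
jar 0.37 [ 0.4615 -0.2244  0.0012] [326. 252.]
jar 0.32 [ 0.5936 -0.0067  0.0337] [244. 202.]
vial 0.54 [ 0.7141 -0.2306  0.0564] [330. 155.]
spatula 0.73 [ 0.4687 -0.0024 -0.0012] [243. 249.]
spatula 0.37 [ 0.5526 -0.2629  0.1546] [349. 214.]
```

View pics/rack_s.png

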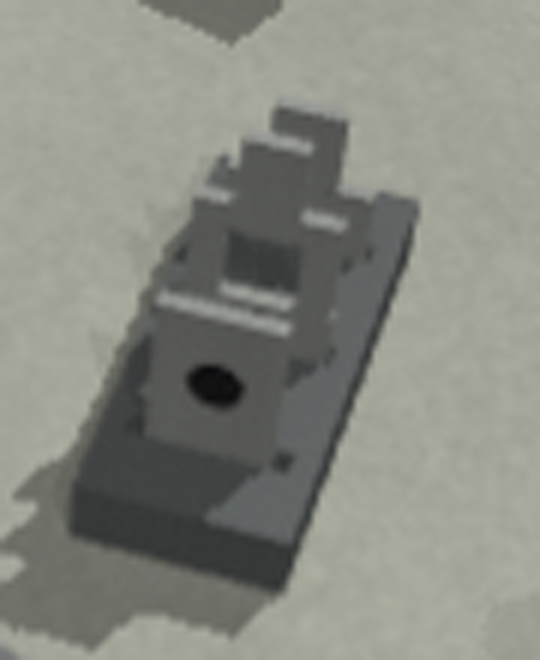

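View pics/rack_t.png

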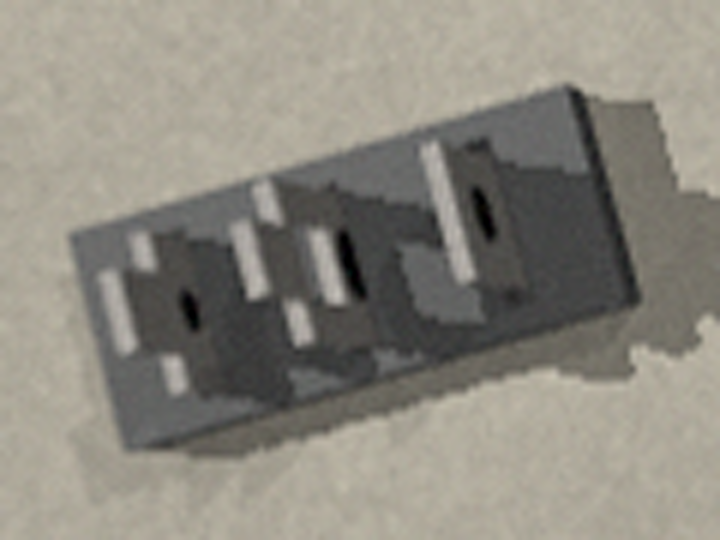

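View pics/st_s.png

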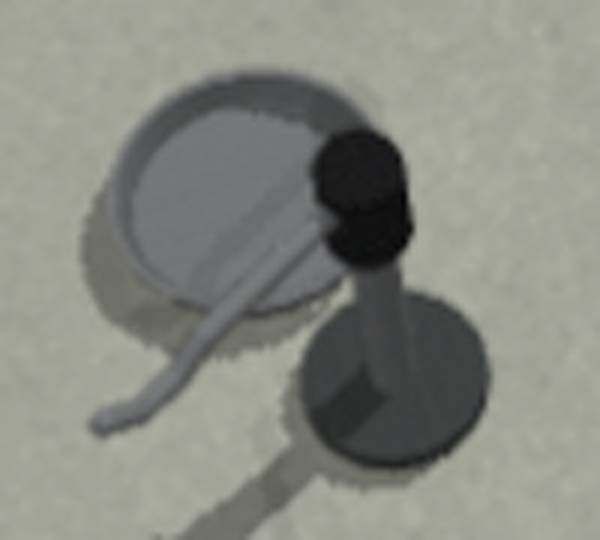

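View pics/st_t.png

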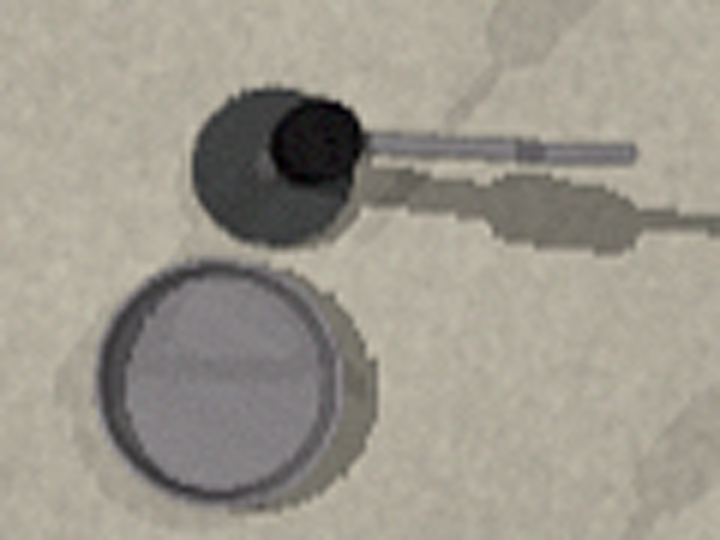

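Run:
```python
from h import *
np.set_printoptions(precision=4,suppress=True)
S=robot.camera_params("scene");T=robot.camera_params("top")
s=lambda o,x,y:(o[0]+(x+.5)/6-.5,o[1]+(y+.5)/6-.5)
rs=(290,90);rt=(100,190);ss=(170,220);st=(290,190)
print("head",tri([S,T],[s(ss,360,172),s(st,318,138)]), atz(S,s(ss,360,172),.16),atz(T,s(st,318,138),.16))
print("foot",tri([S,T],[s(ss,396,378),s(st,272,166)]),atz(T,s(st,272,166),.012))
print("tab",tri([S,T],[s(rs,277,144),s(rt,250,260)]),atz(S,s(rs,277,144),.152),atz(T,s(rt,250,260),.152))
print("shoulders", atz(T,[s(rt,268,200),s(rt,301,323)],.114),atz(S,[s(rs,213,193),s(rs,325,220)],.114))
print("tip",tri([S,T],[s(ss,103,423),s(st,634,153)]))
c=atz(T,[s(rt,72,235),s(rt,575,85),s(rt,638,300),s(rt,128,449)],.035)
print("rackcorners",c,c.mean(0)); d=c[1]-c[0]+c[2]-c[3]; print("yaw of rack -y axis dir",np.degrees(np.arctan2(d[1],d[0])))
for n,p in (("scene",S),("top",T)):
    robot.read_camera(n)
    m=robot.masks_of(n,"drip_tray")[0]; 
    M=m["mask"].astype(np.uint8); cs,_=cv2.findContours(M,0,1); cc=max(cs,key=cv2.contourArea)
    w=atz(p,cc[:,0,:].astype(float),.018)[:,:2].astype(np.float32)
    (x,y),r=cv2.minEnclosingCircle(w); print(n,m["score"],x,y,r, cv2.fitEllipse(w), M.sum())
print(proj(T,[.55,-.25,.16]))
```

```text
head (array([ 0.5543, -0.2478,  0.1577]), [np.float64(0.001140416466757645), np.float64(0.0011404164667578845)]) [[ 0.5546 -0.2495  0.16  ]] [[ 0.5549 -0.2466  0.16  ]]
foot (array([ 0.5542, -0.2484,  0.011 ]), [np.float64(0.0008825629593366428), np.float64(0.0008825629593369309)]) [[ 0.5547 -0.2477  0.012 ]]
tab (array([0.5061, 0.2201, 0.1527]), [np.float64(0.001396528054674575), np.float64(0.0013965280546745524)]) [[0.5049 0.2196 0.152 ]] [[0.5072 0.2213 0.152 ]]
shoulders [[0.5327 0.2284 0.114 ]
 [0.483  0.2135 0.114 ]] [[0.4792 0.2146 0.114 ]
 [0.5276 0.2294 0.114 ]]
tip (array([ 0.5496, -0.3669,  0.1592]), [np.float64(0.0003549329970721864), np.float64(0.00035493299707222683)])
rackcorners [[0.5216 0.3433 0.035 ]
 [0.5881 0.1217 0.035 ]
 [0.4939 0.0922 0.035 ]
 [0.4281 0.3151 0.035 ]] [0.5079 0.2181 0.035 ]
yaw of rack -y axis dir -73.42148838408184
scene 0.61 0.4542902708053589 -0.22478517889976501 0.056173671036958694 ((0.44388535618782043, -0.22652684152126312), (0.08001174032688141, 0.11349692195653915), 8.613665580749512) 1157
top 0.63 0.5609058141708374 -0.3263033926486969 0.0794774517416954 ((0.5633075833320618, -0.31529831886291504), (0.04150206968188286, 0.1464274376630783), 178.52197265625) 378
[[344.0749 214.701 ]]
```

Candidates. Stand: grey/black at top-view (337,217), against the blue ones at (407,160) and (432,233), so I choose the grey one. Holder: middle plate at (150,233), against plain at (179,226) and stepped at (127,244). In the crops only the middle plate is tallest with a rectangular window, so I choose it.

```bash
cat >> h.py <<'E'
def goal(pos,yaw):
    o=robot.observe(); R0=Ro.from_euler("xyz",o["tool_rot"]); Rt=Ro.from_euler("xyz",[np.pi,0,np.radians(yaw)])
    d=R0.inv().apply(np.array(pos)-o["tool_pos"])*100; w=np.degrees((R0.inv()*Rt).as_rotvec())
    print("t",o["time"].round(2) if hasattr(o["time"],'round') else o["time"],"shift cm",d.round(2),"rot",w.round(1),"F",o["contact_force"].round(1),"op",round(o["opening"],4))
E
python3 - <<'E'
from h import *
np.set_printoptions(precision=4,suppress=True)
T=robot.camera_params("top")
u=lambda x,y:(290+(x+.5)/6-.5,190+(y+.5)/6-.5)
print(atz(T,[u(220.5,381),u(97,381),u(343,381),u(220,257),u(220,505)],.018))
goal([.50,-.25,.28],87.6)
goal([.5517,-.313,.28],87.6)
E
```

```text
[[ 0.4596 -0.2236  0.018 ]
 [ 0.4594 -0.1694  0.018 ]
 [ 0.4598 -0.2772  0.018 ]
 [ 0.514  -0.2237  0.018 ]
 [ 0.4056 -0.223   0.018 ]]
t 2.05 shift cm [-55.78 -56.13  -3.93] rot [ 0.  -0.  69.6] F [ 0.3 -0.   0.2] op 0.0919
t 2.05 shift cm [-62.99 -59.93  -3.93] rot [ 0.  -0.  69.6] F [ 0.3 -0.   0.2] op 0.0919
```

```bash
python3 -m creep '[[[-31.5,-30,-4,0,0,69.6,-0.3],[-31.5,-30,-4,0,0,69.6,-0.3],[-63,-60,-4,0,0,69.6,-0.3],[-63,-60,-4,0,0,69.6,-0.3],[-63,-60,-4,0,0,69.6,-0.3],[-63,-60,-4,0,0,69.6,-0.3],[-63,-60,-4,0,0,69.6,-0.3],[-63,-60,-4,0,0,69.6,-0.3]]]' 8; python3 -c "
from h import *
goal([.5517,-.313,.28],87.6)"
```

```text
time: 2.85
tool_pos: [0.3638, 0.1158, 0.2623]
tool_rot: [3.14, -0.0, 1.537]
contact_force: [0.4, 1.4, 0.3]
opening: 0.0343
t 2.85 shift cm [-42.22  20.24  -1.76] rot [ 0.1 -0.   0.4] F [0.4 1.4 0.3] op 0.0343
```

```bash
python3 -m creep '[[[-42.2,20.2,-1.8,0,0,0.4,-0.3],[-42.2,20.2,-1.8,0,0,0.4,-0.3],[-42.2,20.2,-1.8,0,0,0.4,-0.3],[-42.2,20.2,-1.8,0,0,0.4,-0.3],[-42.2,20.2,-1.8,0,0,0.4,-0.3],[-42.2,20.2,-1.8,0,0,0.4,-0.3],[-42.2,20.2,-1.8,0,0,0.4,-0.3],[-42.2,20.2,-1.8,0,0,0.4,-0.3]]]'; python3 -m creep '[[[0,0,0,0,0,0,-0.3]]]'
python3 - <<'E'
from h import *
goal([.5517,-.313,.28],87.6)
p=robot.camera_params("wrist");im=robot.read_camera("wrist");save("w1",im)
for X in ([.5545,-.248,.16],[.4575,-.2242,.018],[.5496,-.365,.152],[.5517,-.313,.147]): print(proj(p,X))
E
```

```text
time: 3.65
tool_pos: [0.5237, -0.2507, 0.2777]
tool_rot: [3.14, -0.0, 1.529]
contact_force: [0.6, 0.3, 0.7]
opening: 0.032
time: 3.75
tool_pos: [0.5248, -0.2559, 0.2763]
tool_rot: [3.14, 0.001, 1.525]
contact_force: [-0.1, -0.8, 0.3]
opening: 0.0322
t 3.75 shift cm [-5.58  2.95 -0.36] rot [ 0.1  0.1 -0.2] F [-0.1 -0.8  0.3] op 0.0322
[[310.61614732 201.5359406 ]]
[[221.18316062 159.78426976]]
[[306.57364475 317.8449771 ]]
[[307.35863286 266.29279642]]
```

View pics/w1.png

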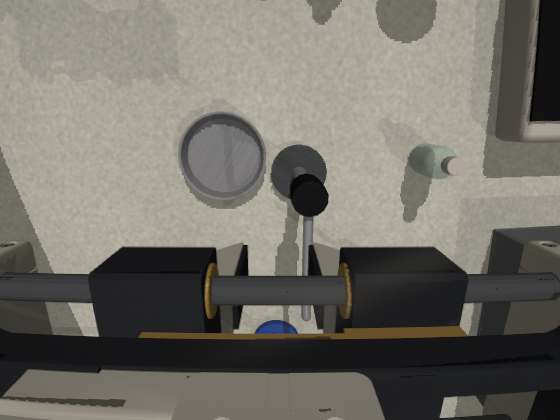

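Run:
```python
from h import *
p=robot.camera_params("wrist");im=robot.read_camera("wrist");crop("w2",im,170,100,180,150,4)
print(atz(p,(309,195.5),.16),atz(p,(298.5,171.5),.012),atz(p,(222.3,155),.018),atz(p,(308,240),.1515))
```

```text
[[ 0.55235002 -0.240175    0.16      ]] [[ 0.55298062 -0.2413875   0.012     ]] [[ 0.45832097 -0.2155894   0.018     ]] [[ 0.55151082 -0.28265113  0.1515    ]]
```

View pics/w2.png

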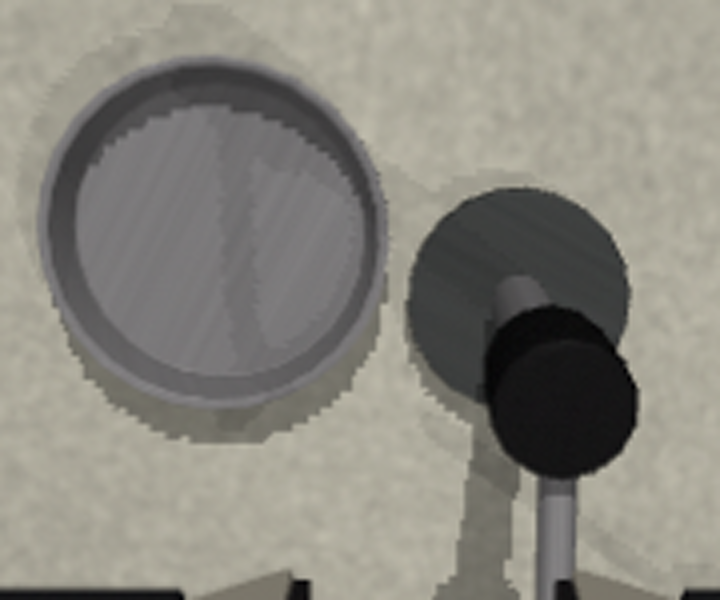

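Run:
```python
from h import *
p=robot.camera_params("wrist")
f=lambda x,y:(170+(x+.5)/4-.5,100+(y+.5)/4-.5)
h=atz(p,f(564,408),.16)[0];t=atz(p,f(212.5,232.5),.018)[0]
b=atz(p,[f(556,500),f(555,590)],.147)
print(h,atz(p,f(518,297),.012),t,np.degrees(np.arctan2(*(t-h)[1::-1])),np.linalg.norm((t-h)[:2]),b, np.degrees(np.arctan2(*(b[1]-b[0])[1::-1])))
goal([.5517,-.313,.28],87.6)
goal([.5517,-.313,.147],87.6)
```

```text
[ 0.55317512 -0.24352981  0.16      ] [[ 0.5532205  -0.24240565  0.012     ]] [ 0.45798984 -0.21707422  0.018     ] 164.46737796007946 0.09879340465280365 [[ 0.55231    -0.26781015  0.147     ]
 [ 0.55173825 -0.28937646  0.147     ]] -91.51863190806594
t 3.85 shift cm [-6.02  3.08 -0.33] rot [ 0.  -0.1 -0.1] F [-0.3 -0.1  0.8] op 0.0322
t 3.85 shift cm [-6.04  3.08 12.97] rot [ 0.  -0.1 -0.1] F [-0.3 -0.1  0.8] op 0.0322
```

```bash
python3 -m creep '[[[-6,3,0,0,0,0,-0.3],[-6,3,0,0,0,0,-0.3],[-6,3,5,0,0,0,-0.3],[-6,3,9,0,0,0,-0.3],[-6,3,9,0,0,0,-0.3],[-6,3,9,0,0,0,-0.3],[-6,3,9,0,0,0,-0.3]]]'
python3 - <<'E'
from h import *
goal([.552,-.313,.143],88)
p=robot.camera_params("wrist");im=robot.read_camera("wrist");save("w3",im)
E
```

```text
time: 4.55
tool_pos: [0.5522, -0.3127, 0.19]
tool_rot: [3.137, 0.001, 1.528]
contact_force: [0.5, -0.7, 0.6]
opening: 0.0321
t 4.55 shift cm [-0.02 -0.04  4.7 ] rot [ 0.2  0.1 -0.4] F [ 0.5 -0.7  0.6] op 0.0321
```

View pics/w3.png

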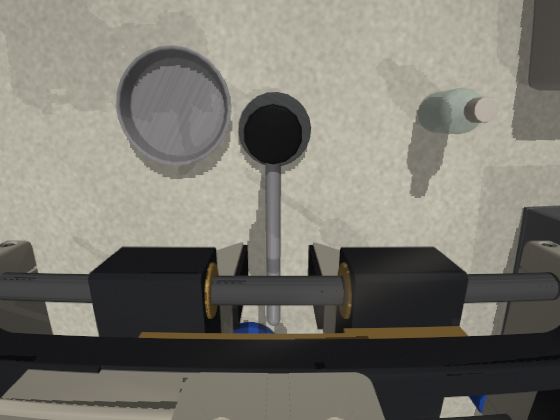

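```bash
python3 - <<'E'
from h import *
p=robot.camera_params("wrist")
h=atz(p,(273,135.5),.16)[0];t=atz(p,(174.3,105),.018)[0]
print(h,atz(p,(275,128),.012),t,np.degrees(np.arctan2(*(t-h)[1::-1])),np.linalg.norm((t-h)[:2]))
E
python3 -m creep '[[[0,0,2.5,0,0,-0.4,-0.3],[0,0,4.7,0,0,-0.4,-0.3],[0,0,4.7,0,0,-0.4,-0.3],[0,0,4.7,0,0,-0.4,-1],[0,0,4.7,0,0,-0.4,-1],[0,0,4.7,0,0,-0.4,-1],[0,0,4.7,0,0,-0.4,-1]]]' 4
```

```text
[ 0.55421526 -0.24691645  0.16      ] [[ 0.5548552  -0.24493431  0.012     ]] [ 0.46045035 -0.21902811  0.018     ] 163.43602951392566 0.09782441824240627
time: 5.3
tool_pos: [0.5526, -0.3135, 0.1443]
tool_rot: [3.136, 0.003, 1.535]
contact_force: [-1.1, 0.7, 3.9]
opening: 0.0091
```

```bash
python3 -m creep '[[[0.05,-0.81,0,0,0,7,-1],[0.2,-1.61,0,0,0,14,-1],[0.44,-2.38,0,0,0,21,-1],[0.78,-3.12,0,0,0,28,-1],[1.2,-3.81,0,0,0,35,-1],[1.71,-4.45,0,0,0,42,-1],[1.71,-4.45,0,0,0,42,-1],[1.71,-4.45,0,0,0,42,-1]]]' 4;  python3 - <<'E'
from h import *
o=robot.observe(); d=o["tool_pos"][:2]-[.5543,-.2470]; print(np.linalg.norm(d),np.degrees(np.arctan2(d[1],d[0])),np.degrees(o["tool_rot"]))
save("top1",robot.read_camera("top")[150:300,250:450])
E
```

```text
time: 6.1
tool_pos: [0.5076, -0.2955, 0.1444]
tool_rot: [3.136, 0.0, 0.802]
contact_force: [-5.1, -3.3, 2.2]
opening: 0.0088
0.06732687524332562 -133.96459258220537 [1.79673763e+02 2.08665501e-02 4.59500852e+01]
```

View pics/top1.png

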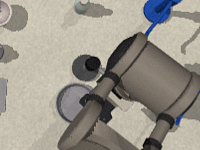

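```bash
python3 -m creep '[[[0.07,-0.94,0,0,0,8,-1],[0.26,-1.86,0,0,0,16,-1],[0.58,-2.74,0,0,0,24,-1],[1.02,-3.57,0,0,0,32,-1],[1.57,-4.33,0,0,0,40,-1],[2.23,-5,0,0,0,48,-1],[2.87,-5.51,0,0,0,55,-1],[3.47,-5.89,0,0,0,61,-1]]]' 4; python3 -m creep '[[[0,0,0,0,0,0,-1],[0,0,0,0,0,0,-1]]]'
python3 - <<'E'
from h import *
o=robot.observe(); d=o["tool_pos"][:2]-[.5543,-.2470]; print(np.linalg.norm(d),np.degrees(np.arctan2(d[1],d[0])),np.degrees(o["tool_rot"]))
goal([.5543-.0673*np.cos(np.radians(15)),-.247+.0673*np.sin(np.radians(15)),.1444],-15)
E
```

```text
time: 6.95
tool_pos: [0.4888, -0.2295, 0.1444]
tool_rot: [3.138, -0.004, -0.267]
contact_force: [-2.3, -1.9, 1.6]
opening: 0.0092
time: 7.15
tool_pos: [0.4888, -0.2294, 0.1445]
tool_rot: [3.138, -0.004, -0.265]
contact_force: [-1.0, 0.2, -0.6]
opening: 0.0092
0.06784096224521315 164.93028661974134 [179.80605687  -0.21952959 -15.1631953 ]
t 7.15 shift cm [0.05 0.01 0.01] rot [ 0.2 -0.2 -0.2] F [-1.   0.2 -0.6] op 0.0092
```

```bash
python3 -m creep '[[[0,0,0,0,0,0,-0.3],[0,0,0,0,0,0,-0.3],[0,0,0,0,0,0,-0.3],[0,0,-4,0,0,0,-0.3],[0,0,-8,0,0,0,-0.3],[0,0,-12,0,0,0,-0.3],[0,0,-12,0,0,0,-0.3],[0,0,-12,0,0,0,-0.3]]]' 4
python3 - <<'E'
from h import *
p=robot.camera_params("wrist");im=robot.read_camera("wrist");save("w4",im)
print(proj(p,[[.5543,-.247,.16],[.46,-.2215,.018],[.4413,-.2167,.152]]))
goal([.507,.220,.27],16.6)
E
```

```text
time: 7.95
tool_pos: [0.4887, -0.2291, 0.2652]
tool_rot: [3.138, -0.006, -0.264]
contact_force: [-0.1, -0.8, -1.0]
opening: 0.0322
[[279.02948913 130.89470308]
 [277.93307089 208.87137986]
 [278.99181913 268.49610915]]
t 8.0 shift cm [ -9.91 -43.8   -0.78] rot [  0.2  -0.1 -31.8] F [-0.  -0.1 -0.5] op 0.0322
```

View pics/w4.png

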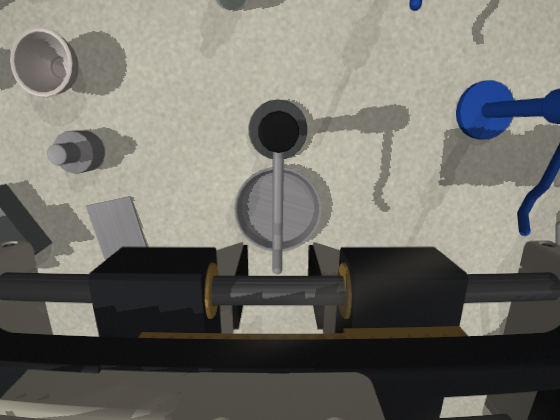

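The hook (head at (279,131), tip at (278,270)) now crosses the tray centre at (278,207). Next is the rack.

```bash
python3 -m creep '[[[-9.9,-43.8,-0.8,0,0,-31.8,-0.1],[-9.9,-43.8,-0.8,0,0,-31.8,-0.1],[-9.9,-43.8,-0.8,0,0,-31.8,-0.1],[-9.9,-43.8,-0.8,0,0,-31.8,-0.1],[-9.9,-43.8,-0.8,0,0,-31.8,-0.1],[-9.9,-43.8,-0.8,0,0,-31.8,-0.1],[-9.9,-43.8,-0.8,0,0,-31.8,-0.1],[-9.9,-43.8,-0.8,0,0,-31.8,-0.1]]]'; python3 -m creep '[[[-5.5,-20,-0.8,0,0,-9.7,-0.1]]]' >/dev/null; python3 -c "
from h import *
goal([.507,.220,.27],16.6)"
```

```text
time: 8.8
tool_pos: [0.5041, 0.1726, 0.2679]
tool_rot: [3.137, 0.002, 0.291]
contact_force: [1.1, -0.3, -0.1]
opening: 0.0418
t 8.9 shift cm [ 2.72  0.78 -0.15] rot [0.2 0.2 8.7] F [0.4 1.5 0.3] op 0.0416
```

```bash
python3 -m creep '[[[2.7,0.8,0,0,0,8.7,-0.1],[2.7,0.8,0,0,0,8.7,-0.1],[2.7,0.8,0,0,0,8.7,-0.1],[2.7,0.8,0,0,0,8.7,-0.1],[2.7,0.8,0,0,0,8.7,-0.1]]]'
python3 - <<'E'
from h import *
p=robot.camera_params("wrist");im=robot.read_camera("wrist");save("w5",im)
print(proj(p,[[.507,.220,.152],[.507,.22,.114]]))
goal([.507,.220,.19],16.6)
E
```

```text
time: 9.4
tool_pos: [0.5067, 0.2189, 0.2682]
tool_rot: [3.138, 0.005, 0.29]
contact_force: [-0.7, -0.4, -0.4]
opening: 0.0416
[[276.34261831 212.05780432]
 [276.3222742  201.32587598]]
t 9.45 shift cm [ 0.08 -0.12  7.84] rot [0.2 0.2 0. ] F [-0.2  0.4  0.6] op 0.0411
```

View pics/w5.png

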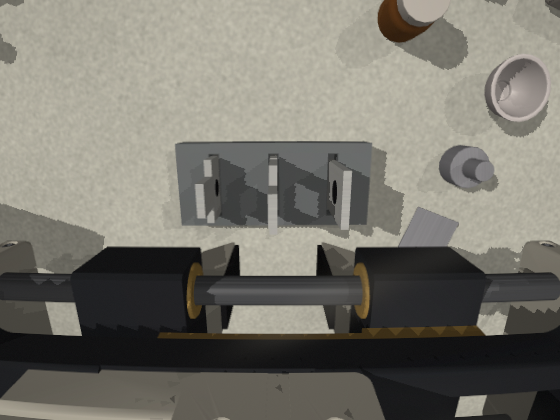

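Run:
```python
from h import *
p=robot.camera_params("wrist");im=robot.read_camera("wrist");crop("w6",im,170,130,210,115,3.8)
```

```text
(no output)
```

View pics/w6.png

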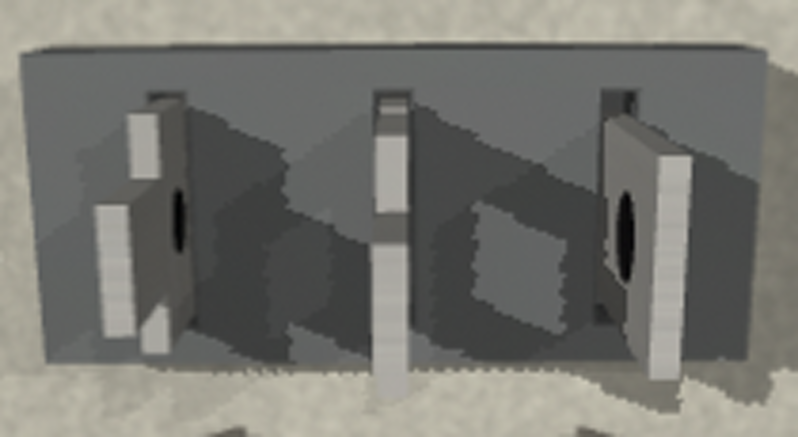

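Run:
```python
from h import *
p=robot.camera_params("wrist")
X=atz(p,(272.5,212),.152)[0];print(X)
goal([X[0],X[1],.135],16.6)
```

```text
[0.50627147 0.22329173 0.152     ]
t 9.5 shift cm [ 0.11 -0.48 13.36] rot [0.2 0.2 0. ] F [0.4 0.9 0.7] op 0.0414
```

```bash
python3 -m creep '[[[0.1,-0.42,0,0,0,0,-0.1],[0.1,-0.42,4,0,0,0,-0.1],[0.1,-0.42,8,0,0,0,-0.1],[0.1,-0.42,8.5,0,0,0,-0.1],[0.1,-0.42,8.5,0,0,0,-0.1]]]'
python3 - <<'E'
from h import *
p=robot.camera_params("wrist");im=robot.read_camera("wrist");save("w7",im)
goal([.5063,.2225,.136],16.6)
E
```

```text
time: 10.0
tool_pos: [0.5062, 0.2229, 0.1834]
tool_rot: [3.138, 0.006, 0.29]
contact_force: [-0.3, 0.2, 0.3]
opening: 0.0412
t 10.05 shift cm [-0.09  0.03  4.89] rot [0.2 0.1 0. ] F [ 0.8 -0.  -0.1] op 0.0414
```

View pics/w7.png

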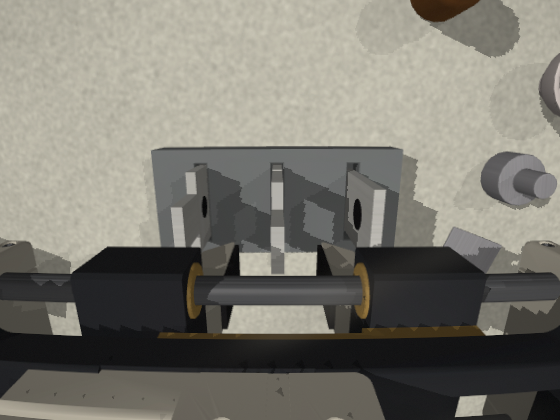

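```bash
python3 -m creep '[[[0,0,3,0,0,0,-0.1],[0,0,4.8,0,0,0,-0.1],[0,0,4.8,0,0,0,-0.1],[0,0,4.8,0,0,0,-1],[0,0,4.8,0,0,0,-1],[0,0,4.8,0,0,0,-1],[0,0,4.8,0,0,0,-1],[0,0,4.8,0,0,0,-1]]]' 30; python3 -c "
from h import *
goal([.5063,.2225,.136],16.6)"
```

```text
time: 10.85
tool_pos: [0.5073, 0.2232, 0.1375]
tool_rot: [3.138, 0.001, 0.29]
contact_force: [-0.4, 0.8, 3.2]
opening: 0.0076
t 10.85 shift cm [-0.11  0.04  0.15] rot [0.2 0.1 0. ] F [-0.4  0.8  3.2] op 0.0076
```

```bash
python3 -m creep '[[[0,0,-1.5,0,0,0,-1],[0,0,-3.5,0,0,0,-1],[0,0,-6,0,0,0,-1],[0,0,-9,0,0,0,-1],[0,0,-12.5,0,0,0,-1],[0,0,-16,0,0,0,-1],[0,0,-16,0,0,0,-1]]]'
python3 - <<'E'
from h import *
save("s8",robot.read_camera("scene"))
goal([.41,-.208,.29],75)
E
```

```text
time: 11.55
tool_pos: [0.5091, 0.2244, 0.3026]
tool_rot: [3.138, -0.008, 0.29]
contact_force: [0.3, 0.1, -0.6]
opening: 0.008
t 11.6 shift cm [-21.75  38.6    1.03] rot [  0.3  -0.1 -58.4] F [ 0.5 -0.5 -2.2] op 0.0077
```

View pics/s8.png

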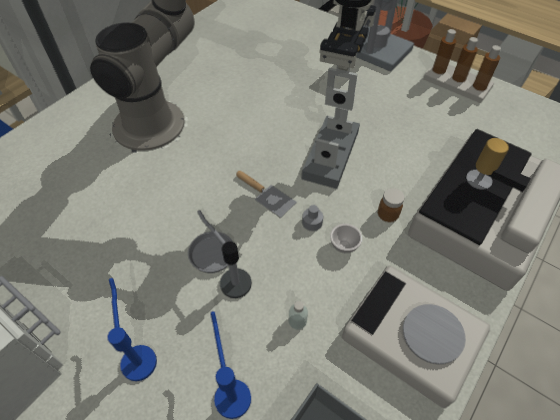

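```bash
python3 -m creep '[[[-3,5,1,0,0,-8,-1],[-5,9,1,0,0,-16,-1],[-8,14,1,0,0,-24,-1],[-10.5,18.5,1,0,0,-32,-1],[-13,23,1,0,0,-40,-1],[-15.5,27.5,1,0,0,-48,-1],[-18,32,1,0,0,-54,-1],[-20,35.5,1,0,0,-58.4,-1]]]'; python3 -m creep '[[[0,0,0,0,0,0,-1]]]'; python3 -c "
from h import *
goal([.4094,-.2082,.2025],75)"
```

```text
time: 12.4
tool_pos: [0.4274, -0.1284, 0.2887]
tool_rot: [3.139, 0.001, 1.314]
contact_force: [1.1, -0.1, -0.9]
opening: 0.0075
time: 12.5
tool_pos: [0.4256, -0.133, 0.2872]
tool_rot: [-3.141, 0.002, 1.312]
contact_force: [-0.5, 0.3, -0.9]
opening: 0.0079
t 12.5 shift cm [-7.66  0.36  8.48] rot [-0.   0.1  0.2] F [-0.5  0.3 -0.9] op 0.0079
```

```bash
python3 -m creep '[[[-4,0.4,0,0,0,0,-1],[-7.7,0.4,0,0,0,0,-1],[-7.7,0.4,3,0,0,0,-1],[-7.7,0.4,6,0,0,0,-1],[-7.7,0.4,8.5,0,0,0,-1],[-7.7,0.4,8.5,0,0,0,-1],[-7.7,0.4,8.5,0,0,0,-1]]]'
python3 - <<'E'
from h import *
p=robot.camera_params("wrist");im=robot.read_camera("wrist");save("w9",im)
im=robot.read_camera("scene");crop("s9",im,140,150,160,150,4.0)
im=robot.read_camera("top");crop("t9",im,250,170,150,110,5)
goal([.4094,-.2082,.2025],75)
E
```

```text
time: 13.2
tool_pos: [0.4095, -0.2081, 0.202]
tool_rot: [-3.139, 0.001, 1.312]
contact_force: [0.5, -0.3, -0.5]
opening: 0.0079
t 13.35 shift cm [ 0.04 -0.11  0.1 ] rot [0.1 0.2 0.2] F [ 0.3 -0.1 -1.7] op 0.0081
```

View pics/w9.png

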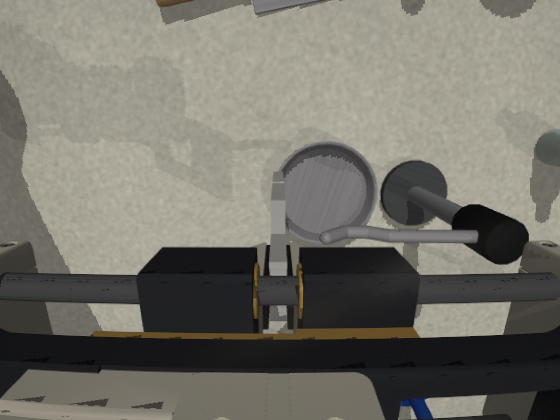

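View pics/s9.png

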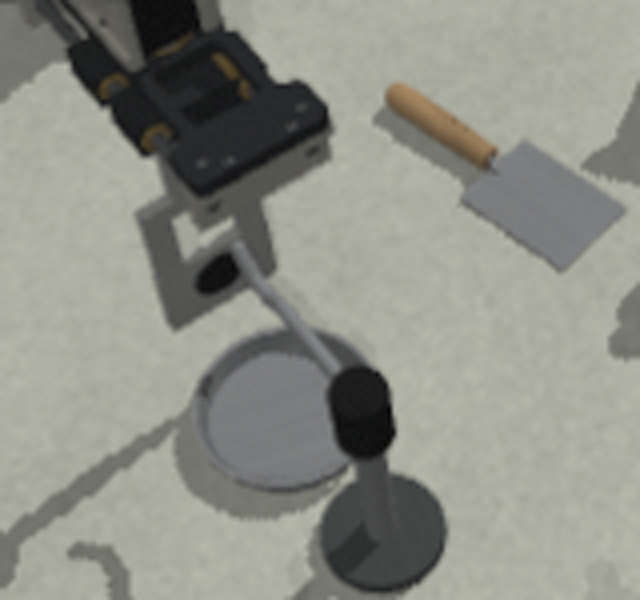

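View pics/t9.png

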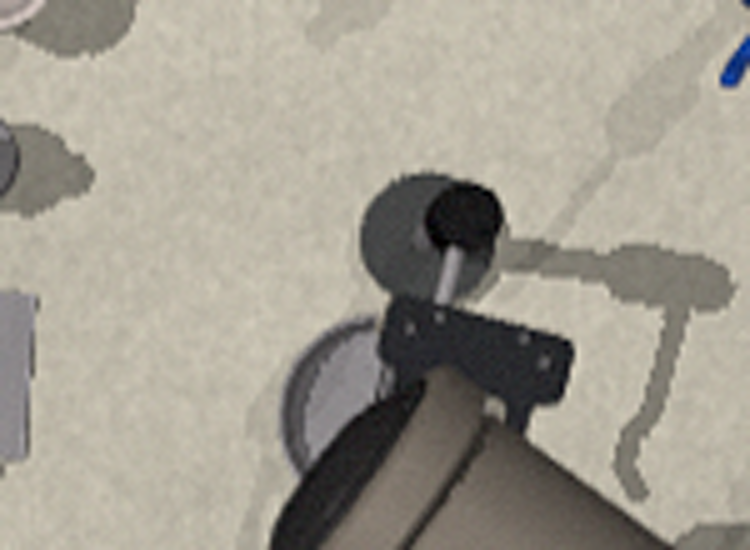

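Run:
```python
from h import *
p=robot.camera_params("wrist");S=robot.camera_params("scene")
a=np.radians(165);d=np.array([np.cos(a),np.sin(a),0]);A=np.array([.5543,-.247,0])
P=[A+d*.117+[0,0,.152],A+d*.095+[0,0,.14],A+d*.05+[0,0,.147],A+[0,0,.16]]
print(proj(p,P))
# holder projected
o=robot.observe();R=Ro.from_euler("xyz",o["tool_rot"]).as_matrix()
def hp(x,z): return o["tool_pos"]+R@np.array([x,0,0.1275-z])
Q=[hp(-.018,.05),hp(.018,.05),hp(.018,.092),hp(-.018,.092),hp(-.035,0),hp(.035,0)]
s=lambda q:((q-[140,150])*4).round(0)
print(s(proj(S,Q)),"hook",s(proj(S,P)))
```

```text
[[324.60974619 238.79940025]
 [354.04354756 232.73187155]
 [422.53224755 236.18237328]
 [505.12571784 242.73651511]]
[[186. 258.]
 [242. 225.]
 [230. 178.]
 [172. 211.]
 [175. 324.]
 [279. 263.]] hook [[239. 249.]
 [264. 289.]
 [309. 337.]
 [361. 389.]]
```

```bash
python3 -m creep '[[[0,0,-0.2,0,0,0,-1],[0,1,-0.2,0,0,0,-1],[0,2,-0.2,0,0,0,-1],[0,3,-0.2,0,0,0,-1],[0,4,-0.2,0,0,0,-1],[0,5,-0.2,0,0,0,-1],[0,5.6,-0.2,0,0,0,-1],[0,5.6,-0.2,0,0,0,-1]]]'
python3 - <<'E'
from h import *
p=robot.camera_params("wrist");im=robot.read_camera("wrist");save("w10",im)
im=robot.read_camera("scene");crop("s10",im,140,150,160,150,4.0)
o=robot.observe();d=(o["tool_pos"]-[.5543,-.247,0])[:2];print(np.linalg.norm(d),np.degrees(np.arctan2(d[1],d[0])))
E
```

```text
time: 14.15
tool_pos: [0.4652, -0.2233, 0.2053]
tool_rot: [3.14, 0.003, 1.312]
contact_force: [0.4, -0.4, -1.8]
opening: 0.0081
0.09315102725049933 165.06576510656262
```

View pics/w10.png

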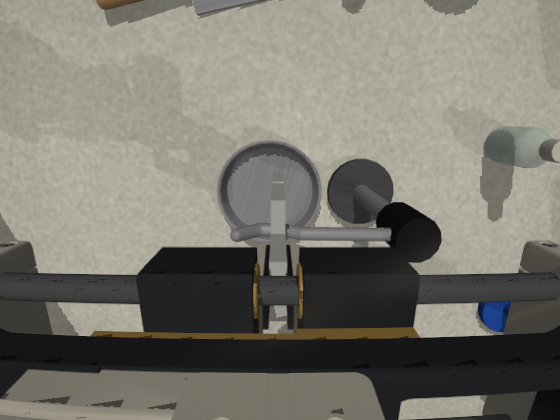

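View pics/s10.png

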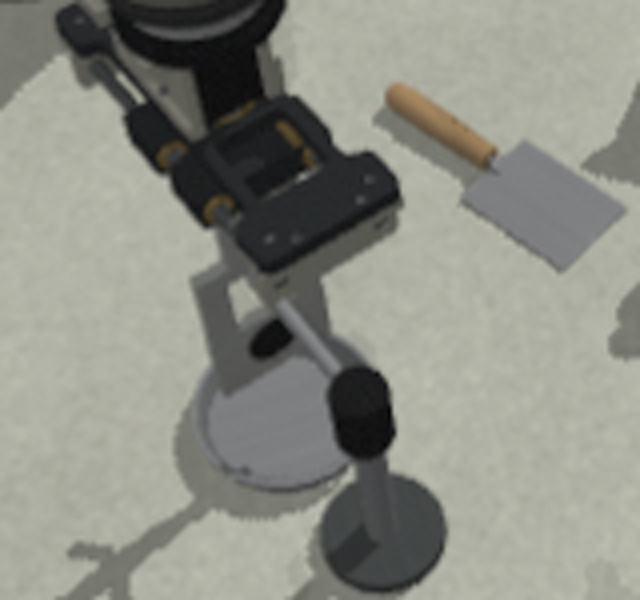

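Run:
```python
from h import *
p=robot.camera_params("wrist");im=robot.read_camera("wrist");crop("w11",im,210,150,240,120,3.3)
a=np.radians(165);d=np.array([np.cos(a),np.sin(a),0]);A=np.array([.5543,-.247,0])
P=[A+d*.117+[0,0,.152],A+d*.095+[0,0,.14],A+d*.087+[0,0,.14],A+d*.074+[0,0,.147],A+[0,0,.16]]
q=proj(p,P);print(q,(q-[210,150])*3.3)
```

```text
[[238.88842499 237.93543137]
 [272.81290619 232.04580567]
 [284.42695951 232.08953147]
 [304.10158667 235.59879745]
 [421.28540053 242.61741513]] [[ 95.33180248 290.18692352]
 [207.28259043 270.75115871]
 [245.60896639 270.89545386]
 [310.53523601 282.47603158]
 [697.24182173 305.63746994]]
```

View pics/w11.png

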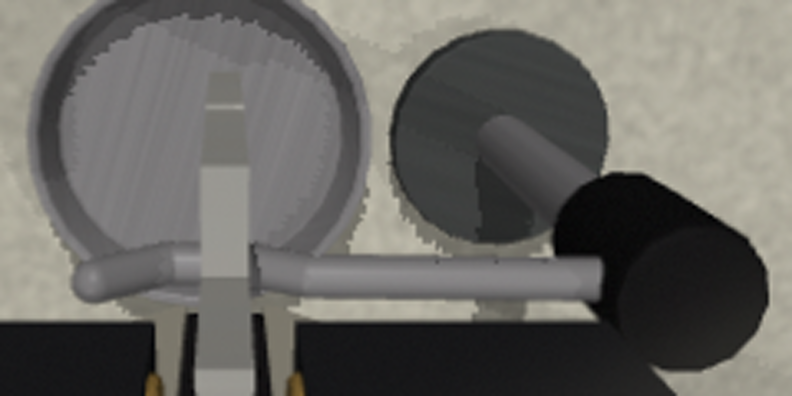

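```bash
python3 -m creep '[[[0,-0.28,0,0,0,0,-1],[0,-0.28,0.6,0,0,0,-1],[0,-0.28,1.2,0,0,0,-1],[0,-0.28,1.6,0,0,0,-1],[0,-0.28,1.9,0,0,0,-1],[0,-0.28,2,0,0,0,-1],[0,-0.28,2,0,0,0,-1],[0,-0.28,2,0,0,0,-1]]]'
python3 - <<'E'
from h import *
p=robot.camera_params("wrist");im=robot.read_camera("wrist");crop("w12",im,210,150,240,120,3.3)
im=robot.read_camera("scene");crop("s12",im,170,190,100,90,6)
E
```

```text
time: 15.1
tool_pos: [0.4616, -0.2224, 0.1856]
tool_rot: [3.14, 0.003, 1.312]
contact_force: [0.3, 0.8, -1.6]
opening: 0.0077
```

View pics/w12.png

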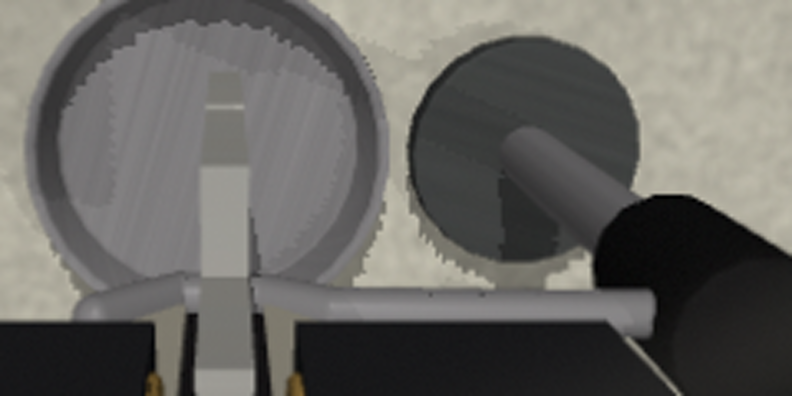

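View pics/s12.png

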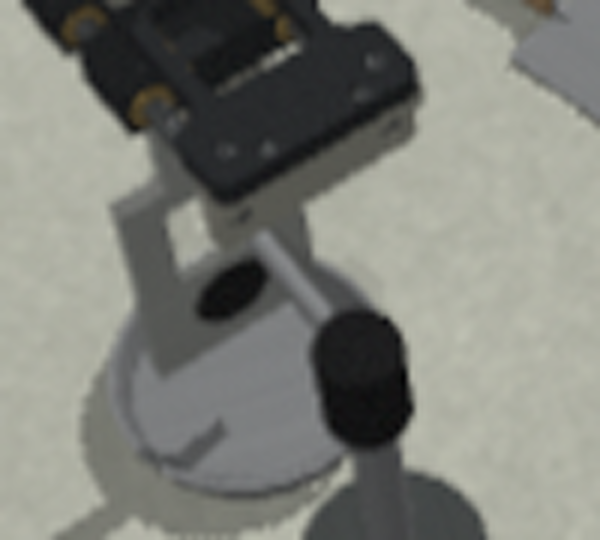

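```bash
python3 -m creep '[[[0,0,0.2,0,0,0,-1],[0,0,0.4,0,0,0,-1],[0,0,0.5,0,0,0,-1],[0,0,0.5,0,0,0,-1]]]';  python3 -m creep '[[[0,0,0.1,0,0,0,-1],[0,0,0.1,0,0,0,-1]]]'
```

```text
time: 15.6
tool_pos: [0.4615, -0.2223, 0.1804]
tool_rot: [3.141, 0.003, 1.312]
contact_force: [-1.0, 0.2, -0.6]
opening: 0.008
time: 15.8
tool_pos: [0.4616, -0.2224, 0.1798]
tool_rot: [3.14, 0.003, 1.312]
contact_force: [-0.5, -0.9, 2.1]
opening: 0.0081
```

```bash
python3 -m creep '[[[0,0,0.1,0,0,0,-1],[0,0,0.1,0,0,0,-1],[0,0,0.1,0,0,0,-1]]]'
```

```text
time: 16.1
tool_pos: [0.4616, -0.2224, 0.1795]
tool_rot: [3.14, 0.003, 1.312]
contact_force: [-1.9, 1.5, 5.6]
opening: 0.0079
```

```bash
python3 -m creep '[[[0,0,0,0,0,0,-1],[0,0,0,0,0,0,-1],[0,0,0,0,0,0,-0.75],[0,0,0,0,0,0,-0.65],[0,0,0,0,0,0,-0.6],[0,0,0,0,0,0,-0.6]]]' 3
python3 - <<'E'
from h import *
im=robot.read_camera("wrist");crop("w13",im,160,150,240,150,3.3)
im=robot.read_camera("scene");crop("s13",im,170,190,100,90,6)
E
```

```text
time: 16.7
tool_pos: [0.4616, -0.2225, 0.1794]
tool_rot: [3.14, 0.003, 1.312]
contact_force: [-0.5, -0.0, -0.6]
opening: 0.0182
```

View pics/w13.png

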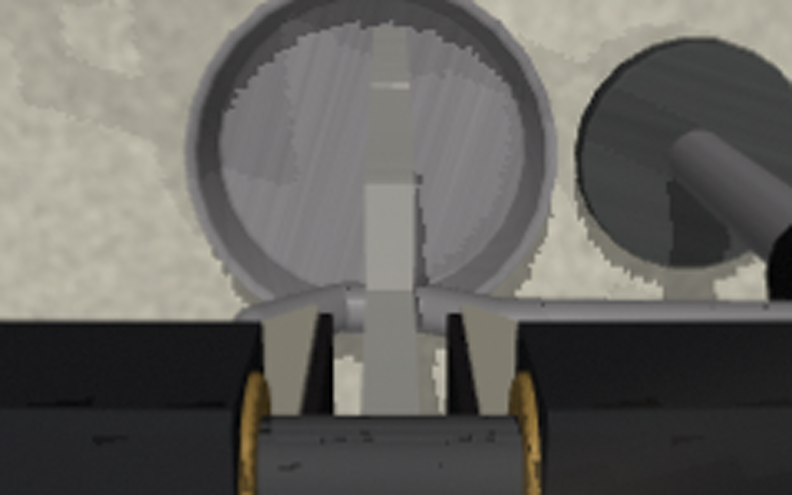

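View pics/s13.png

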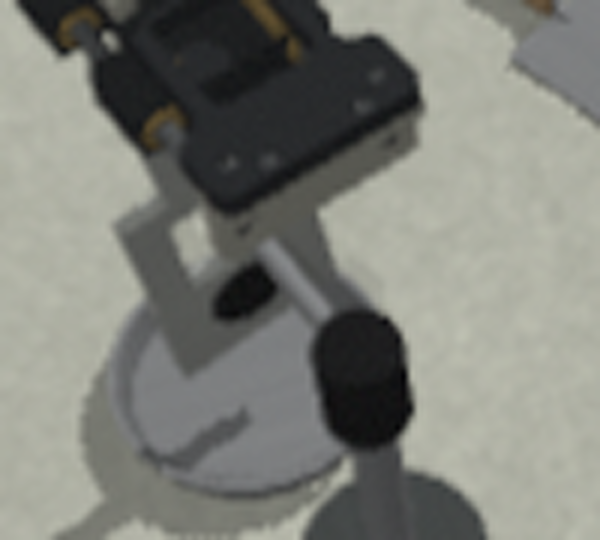

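```bash
python3 -m creep '[[[0,0,0,0,0,0,-0.4],[0,0,0,0,0,0,-0.4],[0,0,-1,0,0,0,-0.4],[0,0,-3,0,0,0,-0.4],[0,0,-6,0,0,0,-0.4],[0,0,-10,0,0,0,-0.4],[0,0,-12,0,0,0,-0.4],[0,0,-12,0,0,0,-0.4]]]' 3
python3 - <<'E'
from h import *
save("w14",robot.read_camera("wrist"))
im=robot.read_camera("scene");crop("s14",im,170,190,100,90,6)
goal([.36,.12,.30],75)
E
```

```text
time: 17.6
tool_pos: [0.4627, -0.2227, 0.3035]
tool_rot: [3.132, 0.006, 1.312]
contact_force: [1.3, -0.4, -1.1]
opening: 0.028
t 17.7 shift cm [ 30.47 -18.54  -0.19] rot [0.1 0.2 0.2] F [-0.3 -0.3 -0.3] op 0.0272
```

View pics/w14.png

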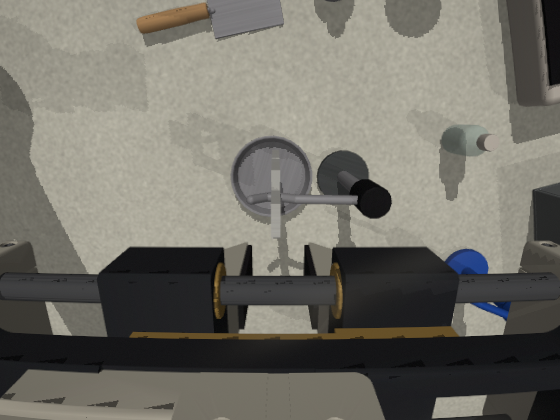

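View pics/s14.png

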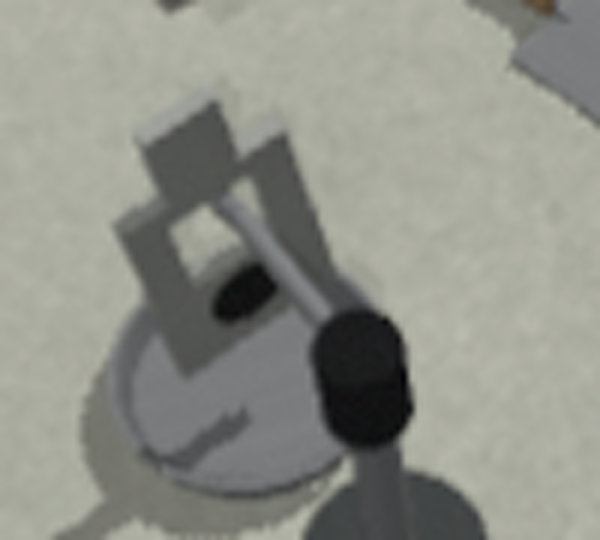

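```bash
python3 -m creep '[[[5,-3,-1,0,0,0,-0.4],[10,-7,-1,0,0,0,-0.4],[15,-10,-1,0,0,0,-0.4],[20,-13,-1,0,0,0,-0.4],[25,-16,-1,0,0,0,-0.4],[30,-18,-1,0,0,0,-0.4],[30,-18,-1,0,0,0,-0.4],[30,-18,-1,0,0,0,-0.4]]]'
python3 - <<'E'
from h import *
t=robot.read_camera("top");save("t15",t);crop("t15c",t,290,190,100,90,6)
im=robot.read_camera("scene");save("s15f",im);crop("s15",im,170,190,100,90,6)
E
```

```text
time: 18.5
tool_pos: [0.3615, 0.119, 0.3071]
tool_rot: [-3.141, 0.003, 1.321]
contact_force: [-0.2, 0.1, 0.8]
opening: 0.0273
```

View pics/t15.png

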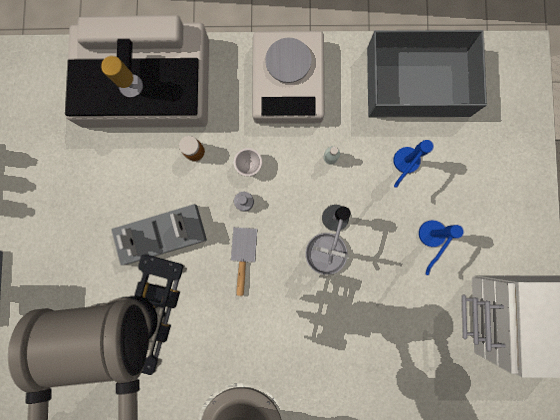

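View pics/t15c.png

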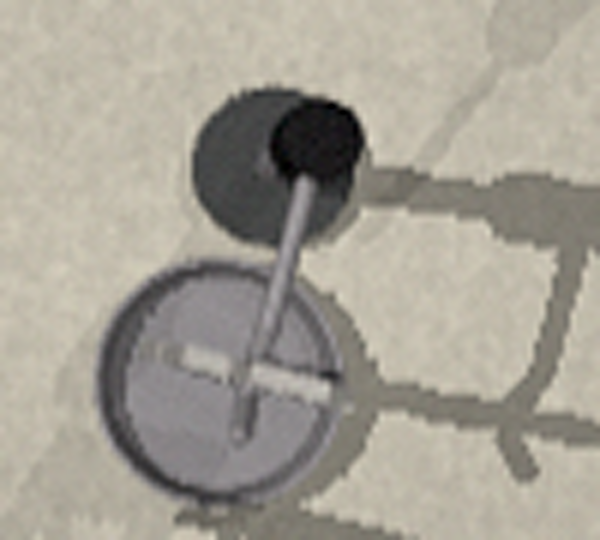

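View pics/s15.png

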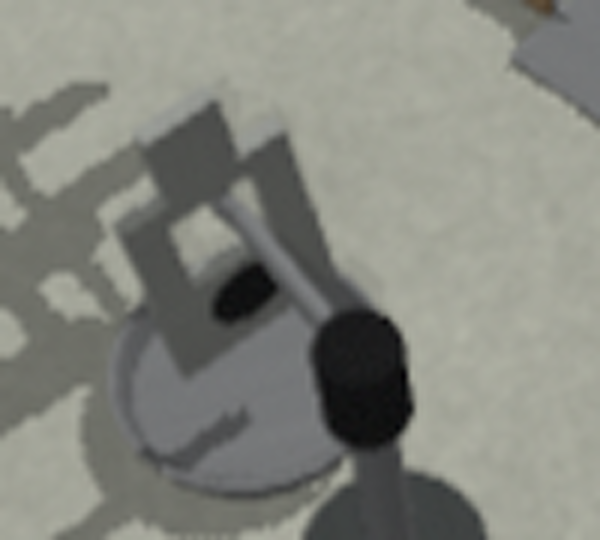

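View pics/s15f.png

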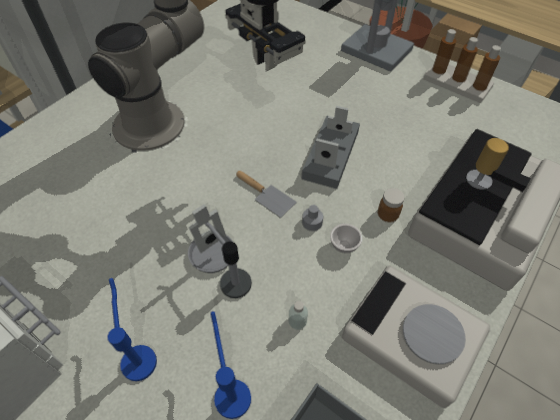

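Run:
```python
from h import *
p=robot.camera_params("scene")
a=np.radians(165);n=np.array([np.cos(a),np.sin(a),0]);c=np.array([.5543,-.247,0])+n*.091
e=np.array([np.cos(np.radians(75)),np.sin(np.radians(75)),0])
pts={"botL":(190,378),"crossL":(120,232),"tabTL":(142,146),"tabTR":(218,104),"crossTR":(287,135)}
for k,(x,y) in pts.items():
    o,v=ray(p,(170+(x+.5)/6-.5,190+(y+.5)/6-.5));v=v[0];X=o+v*((c-o)@n/(v@n));print(k,((X-c)@e).round(4),X[2].round(4))
```

```text
botL -0.0295 0.051
crossL -0.0395 0.158
tabTL -0.0239 0.1948
tabTR 0.0059 0.1936
crossTR 0.0287 0.1566
```

```bash
python3 -m creep '[[[0,0,0,0,0,0,-0.4],[0,0,0,0,0,0,-0.4],[0,0,0,0,0,0,-0.4],[0,0,0,0,0,0,-0.4],[0,0,0,0,0,0,-0.4]]]'
python3 - <<'E'
from h import *
im=robot.read_camera("scene");a=cv2.imread("pics/s15f.png")[:,:,::-1]
print(np.abs(im.astype(int)-a)[190:290,170:270].max())
robot.hand_in()
E
```

```text
time: 19.1
tool_pos: [0.3633, 0.1145, 0.3072]
tool_rot: [3.141, 0.005, 1.315]
contact_force: [0.6, -0.9, -0.1]
opening: 0.0273
48
the job is handed in; nothing more can be done
```

The job is done and handed in at about 19 s of the 64 s. With the three plates still in the rack, I gripped the hook bar and turned it about 103° to point over the middle of the tray. Then I lifted the tall slotted holder from the middle slot, passed its slot over the hook's tip, lowered it into the dip, let go and drew the arm clear.

**What the checks showed:**
- **Hook direction:** before hanging, the wrist view had the bar crossing the tray's centre. My estimates of the tray's direction ranged from 163.4° to 167°, and I set the hook to about 165°.
- **Seating:** lowering met about 5.6 N of contact at the expected seat height. After release, the holder's bottom measured about 51 mm above the bench, matching a seated holder (52.5 mm expected).
- **The rest:** in the last top and scene pictures the other two plates were in the rack and the rest of the bench looked unmoved.

**Checks that were less than clean:**
- **Tilt:** the holder hangs about 5–6° off upright in its own plane, because the bar sits 3–4 mm off the middle of the slot. I left it rather than risk nudging it.
- **Stillness:** the view looked the same in pictures about 0.8 s apart. The final pixel comparison around the hook, about 0.5 s later, still showed a largest difference of 48 grey levels. I took that to be the arm's shadow passing there, but did not look into it further.

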